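# Stow the short beaker in the storage tin by feel and put its lid on

### The arm

A 7-joint arm with a two-finger parallel gripper is mounted at the origin on a cart in front of the work surface, level with it; the furniture and walls round the work are solid. World frame = base frame: x ahead of the robot, y to its left, z up, the work surface at z = 0. Lengths are in m, angles in rad, forces in N, time in s.
With the tool pointing down it reaches from about 0.425 to 0.825 m from the base axis. Payload 3.6 kg.
Tool frame: the origin (TCP) lies where the fingers leave the gripper's body, on its centre line; the fingertips stand 73 mm ahead of it and the grasp point (between the pads) lies 54 mm ahead of it; z points along the fingers, y is the line along which they close (so a half turn about z gives the same grasp; the last joint's range is limited). The gripper opens to 85 mm and grips with 20 to 120 N. Pads are 22 mm wide; open, the fingers measure 114 mm over their backs; the gripper's body (76 mm by 85 mm) begins 54 mm behind the grasp point. The pads swing forward as they close: fully open they stand 13 mm farther back than shut.
Start: joints at [1.21, 0.615, -0.013, 1.423, 0.008, 1.103, -0.04], TCP at [0.213, -0.614, 0.304] pointing down, gripper open.
Joint ranges: [-3.12, 3.12], [-0.3, 2.06], [-1.34, 1.32], [0.26, 2.42], [-1.36, 4.5], [0.01, 1.98], [-2.84, 2.84]. Speed limits (rad/s): [2.79, 2.79, 3.14, 3.14, 3.14, 3.14, 3.14].

### API

Orientations are given as a unit quaternion [x, y, z, w].
In Python, from station import arm, optics, probe_bus, claw gives the robot as it stands (arm), with the cameras (optics), the readings (probe_bus) and the gripper (claw). Calls block until the motion is done:
- arm.movep(position, orientation): joint-space move of the TCP to a pose.
- arm.line_to(position, velocity=0.15, ori=None): straight line of the TCP; ori=None keeps the orientation; velocity is the mean speed in m/s.
- arm.move_j(angles): joint-space move.
- claw.move_gripper(opening, effort=None): opening from 0.0 (shut) to 1.0 (fully open); effort is the grip in N (None keeps the last); returns when the fingers have stopped.
- arm.pause(seconds).
- arm.ik(position, orientation): joint angles nearest the present ones, or None.
- optics.snapshot(name): name is "scene" or "top" or "wrist"; returns the picture (384x512x3 uint8, blue, green, red); there is no depth.
- optics.camera_info(name): a dict with "fx", "fy", "cx", "cy" (pixels), "R" (3x3) and "t" (3): a world point X has camera coordinates R X + t; the wrist camera has in their place "T_tool_cam" (4x4, takes a point from camera to tool coordinates, whose origin is the TCP and whose axes are the flange's). Camera axes: x right, y down, z forward; pixel columns grow to the right and rows downward; lengths in m; the calibration is good to about 2 mm. A picture is of the moment at which its call begins: read the wrist's pose just before it. camera_info takes no time and is no camera call.
A pose or a line that the arm cannot do raises arm.MotionError and nothing moves.
- arm.finish_job(): hands the job in; it is judged then, once.
Readings, each from a call of its own:
- probe_bus.read_time(): time.
- probe_bus.read_joint_positions(): joint angles.
- probe_bus.read_dq(): joint speeds.
- probe_bus.read_effort(): joint torques, N m.
- probe_bus.read_tool_pos(): TCP position.
- probe_bus.read_eef_rot(): TCP orientation.
- probe_bus.read_ft_force(): force on the tool from outside, world axes, zero at the start.
- probe_bus.read_wrist_torque(): the same for the moment, N m.
- probe_bus.read_opening(): opening from 0.0 (shut) to 1.0 (fully open).
- probe_bus.read_finger_force(): force on a finger pad.
Only numpy, scipy, OpenCV 4.12 (cv2) and the standard library are available. Lean on these libraries where they do the work, as an engineer would, in place of code of your own. Each camera call takes 0.05 s, during which the arm holds its last target. There are 200 camera calls.

### The job

Put the short embossed beaker from the left front of the table away in the open metal storage tin: lower it upright inside, feel it come to rest gently on the packing (which may lie high or low) before letting go, so that it neither drops nor is pressed hard. Then put the lid on the tin so that it sits level and fully home. Leave the other things where they are.

Things in the scene. Friction and masses are not known exactly. Their poses are not given: they have to be found in the camera images.
- beaker: The short, front one of the two greyish-white embossed beakers on the left of the table (not those of the display at the back right), open upwards, 57 mm across at the rim (50 mm at the foot), 78 mm tall, about 0.19 kg, standing upright on the table. Origin: centre of its underside; z up. Pinch it from above across the outside near the rim.
- tin: Open round opaque metal tin, fixed: 170 mm outside diameter, 150 mm tall, wall 4.5 mm, mouth 161 mm. Origin: centre of its underside on the table; z up. Inside lies a level, rigid card packing disc of nearly the full inside width that things stand on; its upper face is 28 to 62 mm above the tin's underside, different each time and not reported, and does not give.
- tin_rim (a point): Centre of the tin's mouth at the height of its rim, 150 mm above the table.
- lid: Loose round metal lid of the tin, lying right way up, about 0.18 kg: a plate 174 mm in diameter, 5 mm thick, under it a plug 148 mm in diameter, 6 mm deep (6.5 mm to spare all round in the mouth), on top a knob. Origin: centre of the plug's underside; z up. Fully home, the plate lies on the rim and this origin is 6 mm below tin_rim.
- lid_knob (a point): Centre of the lid's wooden knob, 28 mm above the lid's origin. The knob is an upright cylinder 26 mm in diameter, its top 41 mm above the lid's origin, its lower end 15 mm above it (4 mm above the plate), on a thinner brass neck.
- tall_beaker: Bystander: the tall embossed beaker, 62 mm across, 108 mm tall. Origin: centre of its underside.
- ring_box: Bystander: closed velvet ring box 50x50x42 mm. Origin: centre of its underside.
- pen: Bystander: pen 145 mm long, lying on the table. Origin: under its middle.

How it is judged:
By the outcome, as a careful person would: the job done as asked, in the order asked, and still so for the second after the job is handed in, with the robot touching nothing.
It also fails if it takes over 61 s, if anything falls off the work surface, if the arm or the gripper's body presses on something with over 40 N, if the wrist force passes 120 N, or if a joint passes its speed limit or range.

## Working session

There is one attempt and no reset: what is moved stays moved. The work goes in short steps, each a Python script; the robot and the scene stay as the last script left them, time stands still between calls to the robot, and variables do not carry over. Pictures are saved under pics/ and viewed, at most 10 in all, crops included, and the job is handed in when it is done.

```bash
mkdir -p pics; ls; python3 - <<'E'
from station import arm, optics, probe_bus, claw
import cv2,numpy as np
for n in("scene","top"):
    cv2.imwrite(f"pics/{n}0.png",optics.snapshot(n)); c=optics.camera_info(n)
    R=np.array(c["R"]);t=np.array(c["t"]);print(n,c["fx"],c["fy"],c["cx"],c["cy"],"pos",-R.T@t,"fwd",R[2])
print(optics.camera_info("wrist"),probe_bus.read_eef_rot(),probe_bus.read_time(),probe_bus.read_tool_pos(),probe_bus.read_ft_force())
E
```

```text
pics
station.py
scene 492.41950956931527 492.41950956931527 250.81393196032826 196.7677908133446 pos [-0.10507652  0.32541516  0.88992469] fwd [ 0.59123483 -0.40912647 -0.69502296]
top 391.5127602385997 391.5127602385997 255.63981583135987 192.96163036454675 pos [ 0.37215631 -0.14827381  1.00325573] fwd [ 0.21133793 -0.02019114 -0.97720448]
{'fx': 308.6891561890895, 'fy': 308.6891561890895, 'cx': 248.99341959152807, 'cy': 194.9128821540088, 'T_tool_cam': array([[ 2.10825933e-04, -9.51079091e-01, -3.08947436e-01,
         7.97318836e-02],
       [ 9.99999749e-01, -8.38900321e-06,  7.08225608e-04,
         5.19628491e-05],
       [-6.76170328e-04, -3.08947508e-01,  9.51078851e-01,
        -6.98733167e-02],
       [ 0.00000000e+00,  0.00000000e+00,  0.00000000e+00,
         1.00000000e+00]])} [ 9.86094623e-01  1.66180753e-01 -2.15018766e-04 -1.14266319e-03] 0.1 [ 0.21279865 -0.61362046  0.30284857] [0.20838362 0.43306629 0.82522466]
```

View pics/scene0.png

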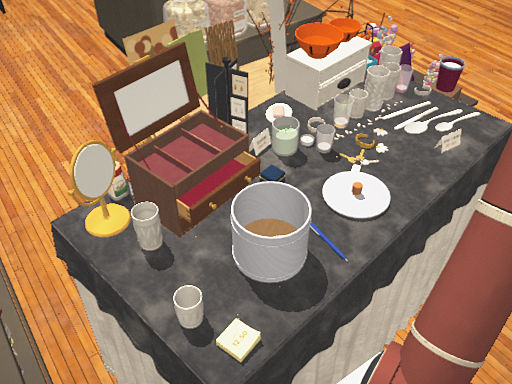

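View pics/top0.png

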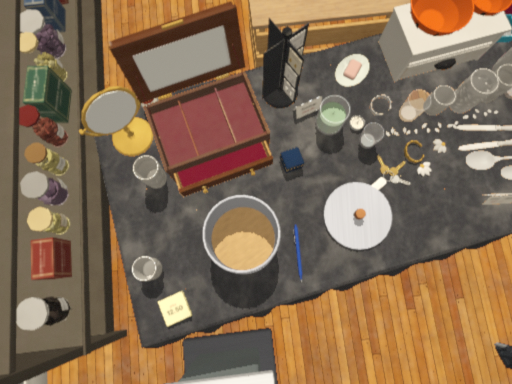

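The scene shows the short beaker at (189,307), the tall one at (148,226), the tin at (270,230), the lid at (356,195) and the pen at (328,241). In the top view the beaker is at (147,268), the tin mouth at (241,233) and the knob at (360,214). I'll enlarge these next.

```bash
python3 - <<'E'
import cv2,numpy as np
t=cv2.imread("pics/top0.png");s=cv2.imread("pics/scene0.png")
def cr(i,x,y,w,h,k): return cv2.resize(i[y:y+h,x:x+w],None,fx=k,fy=k,interpolation=cv2.INTER_CUBIC)
A=np.vstack([np.hstack([cr(t,120,245,50,50,6),cr(s,160,275,50,50,6)]),np.hstack([cr(t,195,190,100,100,3),cr(t,310,170,100,100,3)])])
cv2.imwrite("pics/crop1.png",A)
E
```

```text
(no output)
```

View pics/crop1.png

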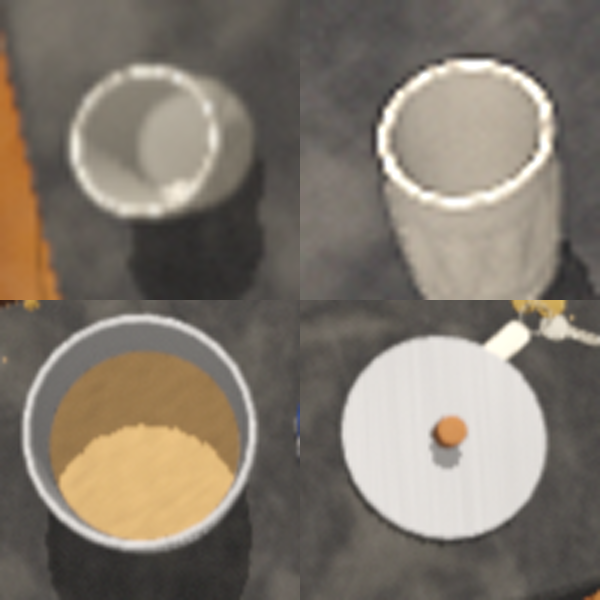

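```bash
cat > h.py <<'E'
from station import arm, optics, probe_bus, claw
import cv2,numpy as np
from scipy.optimize import least_squares
from scipy.spatial.transform import Rotation as Rn
def proj(n,X):
    c=optics.camera_info(n);p=X@np.array(c["R"]).T+np.array(c["t"])
    return np.c_[c["fx"]*p[:,0]/p[:,2]+c["cx"],c["fy"]*p[:,1]/p[:,2]+c["cy"]]
a=np.linspace(0,2*np.pi,180)
def circ(n,bbox,r,z,r_free=False):
    def f(q):
        rr=q[2] if r_free else r
        P=proj(n,np.c_[q[0]+rr*np.cos(a),q[1]+rr*np.sin(a),0*a+z])
        return np.r_[P.min(0),P.max(0)]-bbox
    s=least_squares(f,[.5,-.1,r]);return s.x,s.fun
def pt(n,u,v,z):
    return least_squares(lambda q:proj(n,np.array([[q[0],q[1],z]]))[0]-[u,v],[.5,-.1]).x
def down(yaw): # tool y axis (closing line) at angle yaw from world +y... x axis at yaw
    return (Rn.from_euler('z',yaw)*Rn.from_quat([1,0,0,0])).as_quat()
E
python3 - <<'E'
from h import *
np.set_printoptions(precision=4,suppress=True)
def b(x0,x1,y0,y1,k,ox,oy): return np.array([x0/k+ox,y0/k+oy,x1/k+ox,y1/k+oy])-.5+.5/k
print("bk top",circ("top",b(70,219,64,217,6,120,245),.0285,.078,1))
print("bk scene",circ("scene",b(79,253,58,208,6,160,275),.0285,.078,1))
print("tin",circ("top",b(22,257,14,252,3,195,190),.085,.15,1))
print("lid",circ("top",b(41,247,35,240,3,310,170),.087,.010,1))
print("lid scene",circ("scene",np.array([322,172,390,217]),.087,.010,1))
print("knob",pt("top",360.0,213.3,.041), pt("scene",357.5,184,.041))
print("tall",circ("top",np.array([133,155,160,182]),.031,.108,1)[0], "pen",pt("top",296,226,.01),pt("top",301,280,.01),"note",pt("top",175,308,0))
E
```

```text
bk top (array([0.4262, 0.1122, 0.029 ]), array([-0.0581,  0.0575,  0.0582, -0.0568]))
bk scene (array([0.4257, 0.1103, 0.0287]), array([-0.1759,  0.2152,  0.1767, -0.2062]))
tin (array([ 0.4713, -0.1239,  0.086 ]), array([-0.2611,  0.2669,  0.2608, -0.2557]))
lid (array([ 0.4988, -0.4214,  0.0881]), array([-0.1486,  0.1533,  0.1482, -0.1477]))
lid scene (array([ 0.4985, -0.4225,  0.086 ]), array([ 0.3341, -0.51  , -0.3287,  0.4628]))
knob [ 0.498  -0.4194] [ 0.5    -0.4239]
tall [0.656  0.0836 0.0326] pen [ 0.4892 -0.2607] [ 0.3547 -0.2542] note [0.3244 0.0629]
```

```bash
python3 - <<'E'
from h import *
np.set_printoptions(precision=4,suppress=True)
for h in (.028,.036,.045,.053,.062):
    P=proj("top",np.c_[.4713+.0795*np.cos(a),-.1239+.0795*np.sin(a),0*a+h]);P=(P-[195,190])*3+1
    print(h,P.min(0),P.max(0))
print("crop obs: top 350-300=50, left 50, right 240")
B=np.array([.426,.1113]);yaw=np.arctan2(B[1],B[0])+np.pi/2;q=down(yaw)
arm.movep([*B,.25],q);print(probe_bus.read_time(),probe_bus.read_joint_positions())
cv2.imwrite("pics/w1.png",optics.snapshot("wrist"))
arm.line_to([*B,.116],.12)
print(probe_bus.read_tool_pos(),probe_bus.read_ft_force())
claw.move_gripper(0.0,35)
print(probe_bus.read_time(),probe_bus.read_opening(),probe_bus.read_finger_force(),probe_bus.read_ft_force())
arm.line_to([*B,.136],.05);arm.pause(.3)
print(probe_bus.read_tool_pos(),probe_bus.read_opening(),probe_bus.read_finger_force(),probe_bus.read_ft_force())
cv2.imwrite("pics/w2.png",np.hstack([optics.snapshot("wrist")[::2,::2],optics.snapshot("scene")[190:382,100:356]]))
print(probe_bus.read_time())
E
```

```text
0.028 [49.6272 52.5281] [241.4551 244.7962]
0.036 [48.4991 50.8377] [241.8799 244.6299]
0.045 [47.2078 48.9035] [242.3662 244.4394]
0.053 [46.0399 47.1547] [242.8061 244.2671]
0.062 [44.7029 45.1531] [243.3096 244.0698]
crop obs: top 350-300=50, left 50, right 240
2.775 [ 0.3114  0.499  -0.8793  2.0524  0.5251  0.8272 -0.6239]
[0.4263 0.1115 0.1164] [ 0.5864 -0.2401 -0.47  ]
4.4833 0.6378350219007884 36.78361960201073 [-1.1953 -0.6438  6.6004]
[0.4259 0.1113 0.1358] 0.6407388178047724 37.30848559393053 [ 0.1734 -0.3608 -2.25  ]
5.4333
```

View pics/w2.png

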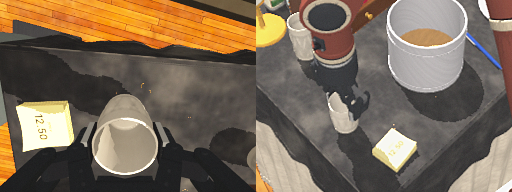

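The beaker is gripped upright, and its rim is centred between the pads in the wrist view at (125,140). Carrying it to the tin, then creeping down.

```bash
python3 - <<'E'
from h import *
np.set_printoptions(precision=4,suppress=True)
B=np.array([.426,.1113]);T=np.array([.4713,-.1239])
arm.line_to([*B,.30],.2)
arm.movep([*T,.30],down(np.arctan2(T[1],T[0])+np.pi/2))
arm.line_to([*T,.190],.12);arm.pause(.3)
fz=lambda:np.mean([probe_bus.read_ft_force()[2] for _ in range(4)])
r=[]
for _ in range(6): r.append(probe_bus.read_ft_force());arm.pause(.03)
print(probe_bus.read_time(),"baseline",np.mean(r,0),np.std(r,0));b=np.mean(r,0)[2]
z=.190;t0=probe_bus.read_time()
while z>.141:
    z-=.001;arm.line_to([*T,z],.02);f=fz()-b
    if f>1.2:
        arm.pause(.08);f2=fz()-b;print(z,f,f2)
        if f2>1.2:break
print("stop",z,probe_bus.read_tool_pos(),"bottom",z-.1164,probe_bus.read_ft_force(),probe_bus.read_finger_force(),probe_bus.read_time()-t0,probe_bus.read_time())
E
```

```text
8.9167 baseline [-0.093   0.0268 -2.4066] [0.3443 0.3992 0.3438]
0.186 1.617968120430868 -0.19499246187012487
0.16599999999999998 1.6327668359421874 0.8434558211248193
0.15599999999999997 1.2628809932232685 0.045129102754328354
0.15399999999999997 1.3262083815818575 0.6933071028545936
0.15199999999999997 8.55832999585558 7.60313024830219
stop 0.15199999999999997 [ 0.4713 -0.1238  0.1528] bottom 0.035599999999999965 [-2.5583 -0.1352  5.1965] 38.10060372798034 9.9166 18.8333
```

```bash
python3 - <<'E'
from h import *
np.set_printoptions(precision=4,suppress=True)
T=np.array([.4713,-.1239]);L=np.array([.4986,-.4215])
arm.line_to([*T,.1525],.02);arm.pause(.1)
print(probe_bus.read_ft_force())
claw.move_gripper(.9);print(probe_bus.read_opening(),probe_bus.read_ft_force())
arm.line_to([*T,.20],.06);arm.line_to([*T,.33],.2)
cv2.imwrite("pics/w3.png",np.hstack([optics.snapshot("wrist")[::2,::2]]))
arm.movep([*L,.22],down(np.arctan2(L[1],L[0])+np.pi/2))
p=probe_bus.read_tool_pos();q=probe_bus.read_eef_rot()
cv2.imwrite("pics/w4.png",np.vstack([np.hstack([cv2.imread("pics/w3.png"),optics.snapshot("wrist")[::2,::2]]),
 cv2.resize(optics.snapshot("top")[180:276,190:318],None,fx=4,fy=4,interpolation=cv2.INTER_CUBIC)]))
print(probe_bus.read_time(),p,q)
E
```

```text
[-1.0768  0.1509  3.9804]
0.9008124903622324 [ 0.2205  0.4794 -0.3609]
22.6333 [ 0.5002 -0.419   0.2212] [ 0.9063  0.4227  0.0013 -0.0001]
```

View pics/w4.png

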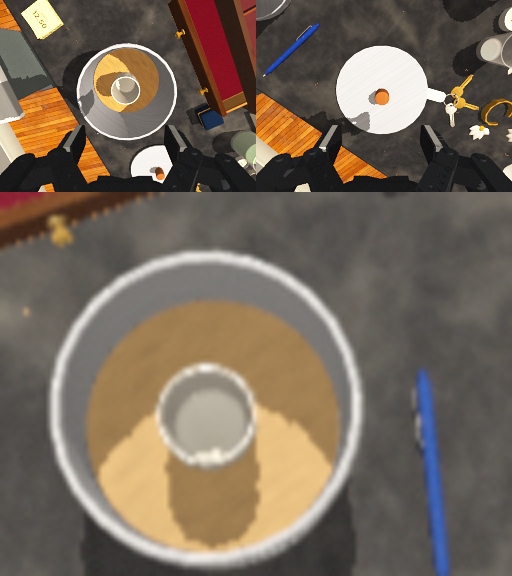

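Bottom: the beaker stands upright and central on the packing, with its rim at about (207,415) in the enlarged crop. The pen is undisturbed. The wrist view shows the knob at full-resolution pixel (252,194). I'll check the positions against the wrist pictures.

```bash
python3 - <<'E'
from h import *
np.set_printoptions(precision=4,suppress=True)
T=np.array([.4713,-.1239]);L=np.array([.4986,-.4215])
c=optics.camera_info("wrist");p=probe_bus.read_tool_pos();R=Rn.from_quat(probe_bus.read_eef_rot()).as_matrix()
def ray(u,v,z,p,R):
    M=c["T_tool_cam"];d=R@M[:3,:3]@[(u-c["cx"])/c["fx"],(v-c["cy"])/c["fy"],1];o=p+R@M[:3,3]
    return o+d*(z-o[2])/d[2]
g=optics.snapshot("wrist");m=cv2.inRange(cv2.cvtColor(g,cv2.COLOR_BGR2HSV),(5,130,120),(20,255,255))
m[:150]=0;m[240:]=0;m[:,:210]=0;m[:,300:]=0
ys,xs=np.nonzero(m);print(len(xs),xs.min(),xs.max(),ys.min(),ys.max(),p)
print("knob",ray(xs.mean(),ys.mean(),.036,p,R)[:2])
Rt=Rn.from_quat(down(np.arctan2(T[1],T[0])+np.pi/2)).as_matrix()
print("tin centre~",ray(127*2,91.5*2,.15,np.array([*T,.33]),Rt)[:2])
E
```

```text
703 237 265 177 208 [ 0.5002 -0.4191  0.2216]
knob [ 0.5012 -0.4222]
tin centre~ [ 0.4781 -0.1165]
```

```bash
python3 - <<'E'
import cv2
s=cv2.imread("pics/scene0.png");cv2.imwrite("pics/crop2.png",cv2.resize(s[175:265,225:315],None,fx=6,fy=6,interpolation=cv2.INTER_CUBIC))
E
```

```text
(no output)
```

View pics/crop2.png

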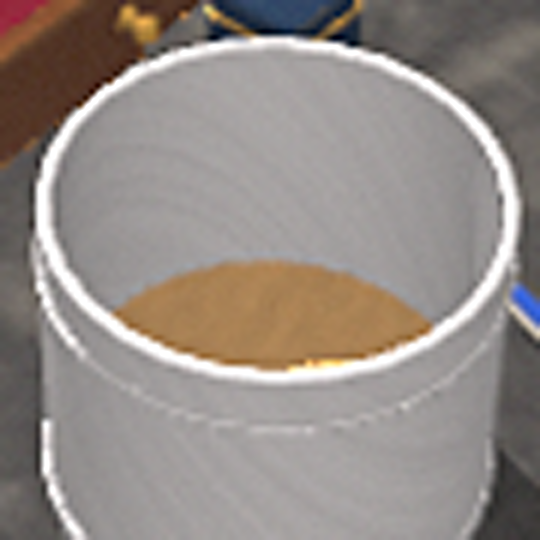

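The rim's outer ellipse spans x 35 to 521 and y 37 to 382 in the crop. I'll compute the tin centre from that, then grasp and lift the lid.

```bash
python3 - <<'E'
from h import *
np.set_printoptions(precision=4,suppress=True)
print("tin scene",circ("scene",np.array([35/6+225,37/6+175,521/6+225,382/6+175])-.42,.085,.15,1))
L=np.array([.4992,-.422])
claw.move_gripper(.9,60)
arm.line_to([*L,.090],.12);arm.pause(.2);print(probe_bus.read_tool_pos(),probe_bus.read_ft_force())
claw.move_gripper(0.0,60);print(probe_bus.read_opening(),probe_bus.read_finger_force(),probe_bus.read_ft_force(),probe_bus.read_tool_pos())
arm.line_to([*L,.12],.05);arm.line_to([*L,.30],.2);arm.pause(.2)
print(probe_bus.read_opening(),probe_bus.read_ft_force(),probe_bus.read_wrist_torque(),probe_bus.read_time())
cv2.imwrite("pics/w5.png",np.hstack([optics.snapshot("wrist")[::2,::2],optics.snapshot("scene")[100:292,256:512]]))
E
```

```text
tin scene (array([ 0.4726, -0.1257,  0.0853]), array([ 0.0417, -0.062 , -0.0415,  0.0551]))
[ 0.4995 -0.4222  0.0908] [ 0.794   0.9096 -0.1857]
0.2832919124874418 59.3120938539505 [-0.8713 -0.3862  2.2977] [ 0.4994 -0.4221  0.0903]
0.28105886863823254 [ 0.7745  0.7983 -1.8252] [-0.0341 -0.0272 -0.013 ] 26.8583
```

View pics/w5.png

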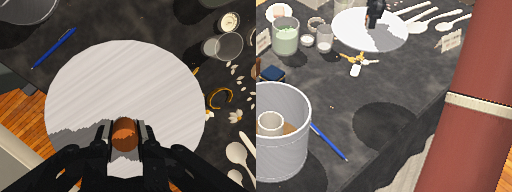

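The lid hangs level, with the knob centred between the pads at (125,133). Placing it now.

```bash
python3 - <<'E'
from h import *
np.set_printoptions(precision=4,suppress=True)
T=np.array([.472,-.1248])
arm.movep([*T,.30],down(np.arctan2(T[1],T[0])+np.pi/2))
arm.line_to([*T,.246],.08);arm.pause(.3)
r=[]
for _ in range(6): r.append(probe_bus.read_ft_force());arm.pause(.03)
b=np.mean(r,0);print(probe_bus.read_time(),probe_bus.read_tool_pos(),b)
z=.246
while z>.231:
    z-=.001;arm.line_to([*T,z],.02);arm.pause(.06)
    f=np.mean([probe_bus.read_ft_force() for _ in range(4)],0)-b
    if np.abs(f).max()>1.5: print(round(z,4),f,probe_bus.read_tool_pos(),probe_bus.read_wrist_torque())
    if f[2]>6: break
print(z,probe_bus.read_tool_pos(),probe_bus.read_time())
cv2.imwrite("pics/w6.png",cv2.resize(optics.snapshot("scene")[150:270,200:360],None,fx=4,fy=4,interpolation=cv2.INTER_CUBIC))
E
```

```text
29.425 [ 0.472  -0.1248  0.2461] [ 0.3417  0.1679 -1.516 ]
0.234 [-0.9113 -1.0758  2.5826] [ 0.4722 -0.1248  0.2342] [-0.0358  0.0916  0.0315]
0.233 [-2.7897 -0.5928 11.3532] [ 0.4722 -0.1247  0.2342] [0.0245 0.6598 0.0195]
0.23299999999999998 [ 0.4722 -0.1247  0.2342] 33.4333
```

View pics/w6.png

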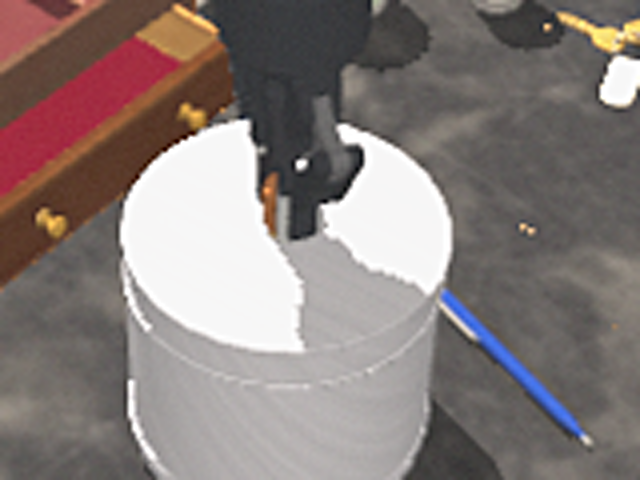

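Contact came at TCP 0.2342, the height expected for fully home, and the lid lies flush on the rim. Next I ease off, release and retreat.

```bash
python3 - <<'E'
from h import *
T=np.array([.472,-.1248])
arm.line_to([*T,.2338],.02)
claw.move_gripper(.8);print(probe_bus.read_opening(),probe_bus.read_ft_force())
arm.line_to([*T,.30],.08);arm.line_to([*T,.38],.2)
arm.movep([.35,-.50,.35],down(np.arctan2(-.5,.35)+np.pi/2));arm.pause(.2)
print(probe_bus.read_time())
f=lambda i,x,y:cv2.resize(i[y:y+120,x:x+120],None,fx=3,fy=3,interpolation=cv2.INTER_CUBIC)
cv2.imwrite("pics/w7.png",np.hstack([f(optics.snapshot("scene"),210,160),f(optics.snapshot("top"),185,170)]))
E
```

```text
0.8012873902238907 [-0.52721982  1.03201882 -0.50247123]
37.4167
```

View pics/w7.png

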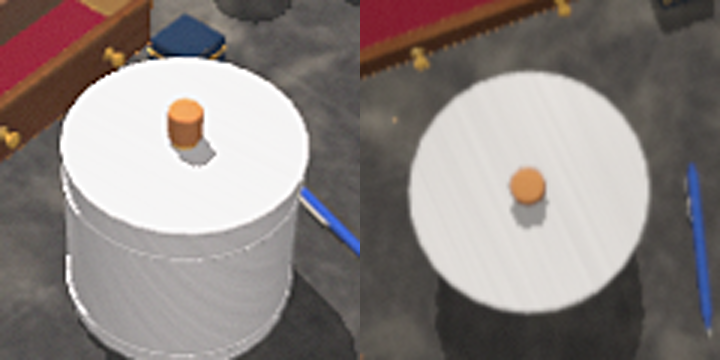

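The lid sits level and centred on the tin, with the knob at (185,122) and (528,187). The pen and ring box have not moved.

```bash
python3 -c "
from station import arm, optics, probe_bus, claw
print(arm.finish_job())"
```

```text
the job is handed in; nothing more can be done
None
```

The beaker stands upright on the packing inside the tin, and the lid is on level and fully home; I handed the job in at about 37 s of the 61 s allowed, and no verdict was returned.

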